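# Jar the seized name stamps and snap the lid home

### The job

Tip the five small name stamps out of the scoop through the funnel into the jar, set the scoop back down flat on the table, then lift the funnel off the jar and set it aside on the table, dropping neither. Put the loose white lid on the jar and press it straight down until it snaps and sits fully home, then keep pressing: finish still holding the lid and pushing it down firmly (about 10 N), without letting go. Leave the other things on the table where they are.

Things in the scene. Friction and masses are not known exactly. Their poses are not given: they have to be found in the camera images.
- jar: clear jar held fast in a black filling stand (plate 100 x 100 mm, 10 mm thick) that does not move. Origin: centre of the stand's underside, on the table; z up along the jar's axis. Jar body 68 mm outside diameter up to 84 mm above the table, inner floor at 15 mm, shoulder up to 95 mm, then a neck 50 mm outside and 44 mm inside, rim at 120 mm
- jar_rim (a point): centre of the jar's mouth at the top of its rim, 120 mm above the table. Four white spring tongues round the neck, 5 to 14 mm below the rim, stick out to 59 mm across; they give way inwards as the lid's bead passes (8 to 22 N in all) and spring out again over it, so the push suddenly drops and the lid is even drawn down a little
- funnel: steel jar funnel standing in the jar's neck, about 110 g. Mouth 130 mm across, spout 40 mm outside, 35 mm inside, 73 mm high in all. Its collar, 24 mm above the spout's end, sits on the jar's rim: mouth's edge 169 mm above the table, spout 24 mm deep in the neck with 2 mm of play all round. Origin: centre of the spout's lower end, z up, x towards its tab handle
- funnel_grip (a point): where to hold the funnel's tab handle: a level bar 16 mm wide, 12 mm thick, sticking out radially from the mouth, 63 to 118 mm off the axis; this point is in its middle, 95 mm off the axis along the funnel's x and 66 mm above the spout's end
- scoop: aluminium hand scoop holding the stamps, about 140 g empty. Pan 90 mm long (x), 70 mm wide (y), floor 3 mm thick, walls 30 mm high at the back and sides, open at the front. Origin: centre of the pan's underside, z up, x from the handle to the open lip. Stamps start to slide when the lip is tipped down about 25 degrees; 45 to 55 degrees empties it
- scoop_grip (a point): where to hold the scoop's straight black handle: bar along the scoop's x, 16 mm wide, 14 mm thick, 80 mm long behind the pan; this point is at its middle height, 82 mm behind the pan's centre and 26 mm above its underside
- scoop_lip (a point): middle of the open front edge of the scoop's floor, 45 mm ahead of the pan's centre
- lid: loose white round snap lid lying on the table, open side down, about 45 g: 66 mm across, 21 mm high, plus a round knob 24 mm across and 32 mm tall on top. Origin: centre of the skirt's lower edge, z up through the knob. Laid loosely on the jar its lower edge is about 111 mm above the table; snapped home 102 mm (the lid's top beside the knob then 123 mm), its top resting on the rim
- lid_knob (a point): where to hold the lid's straight knob: on its axis, 46 mm above the skirt's lower edge and 25 mm above the lid's top beside the knob, 7 mm below the knob's end
- stamp0: one of five small lacquered wooden name stamps standing in the scoop: die 16 mm across with a red foot, waisted handle, 21 mm tall, 12 g; origin: centre of the die's face, z towards the handle
- stamp1: one of five small lacquered wooden name stamps standing in the scoop: die 16 mm across with a red foot, waisted handle, 21 mm tall, 12 g; origin: centre of the die's face, z towards the handle
- stamp2: one of five small lacquered wooden name stamps standing in the scoop: die 16 mm across with a red foot, waisted handle, 21 mm tall, 12 g; origin: centre of the die's face, z towards the handle
- stamp3: one of five small lacquered wooden name stamps standing in the scoop: die 16 mm across with a red foot, waisted handle, 21 mm tall, 12 g; origin: centre of the die's face, z towards the handle
- stamp4: one of five small lacquered wooden name stamps standing in the scoop: die 16 mm across with a red foot, waisted handle, 21 mm tall, 12 g; origin: centre of the die's face, z towards the handle
- big_seal: bystander: red mushroom-shaped seal standing upright, 42 mm across, 68 mm tall; origin centre of its foot
- tall_seal: bystander: a larger red seal standing upright, 53 mm across, 85 mm tall; origin centre of its foot
- ink_tin: bystander: round flat tin, 83 mm across, 22 mm tall; origin centre of its underside
- tape_roll: bystander: roll of brown tape lying flat, 90 mm across, 42 mm tall; origin centre of its underside
- full_jar: bystander: a jar already filled and closed with a like lid, 68 mm across, 145 mm tall; origin centre of its underside
- marker: bystander: marker pen lying flat, 130 mm long, 13 mm thick; origin under its middle, x along it

How it is judged:
By the outcome, as a careful person would: the job done as asked, in the order asked, and still so for the second after the job is handed in, while the arm keeps its last pose, push and grip.
It also fails if it takes over 72 s, if anything falls off the work surface, if the arm or the gripper's body presses on something with over 40 N, if the wrist force passes 120 N, or if a joint passes its speed limit or range.

### The arm

A 6-joint arm with a two-finger parallel gripper is mounted at the origin on the work surface. World frame = base frame: x ahead of the robot, y to its left, z up, the work surface at z = 0. Lengths are in m, angles in rad, forces in N, time in s.
With the tool pointing down it reaches from about 0.375 to 0.9 m from the base axis. Payload 3.1 kg.
Tool frame: the origin (TCP) lies midway between the tips of the shut fingers; the grasp point (between the pads) lies 19 mm behind it (pinch_z is the distance from the TCP to the grasp point, in m); z points along the fingers, y is the line along which they close (so a half turn about z gives the same grasp; the last joint's range is limited). The gripper opens to 85 mm and grips with 20 to 120 N. Pads are 22 mm wide; open, the fingers measure 114 mm over their backs; the gripper's body (76 mm by 85 mm) begins 54 mm behind the grasp point. The pads swing forward as they close: fully open they stand 13 mm farther back than shut.
Start: joints at [0.95, 0.527, 1.433, -0, 1.181, -0.178], TCP at [0.268, 0.565, 0.231] pointing down, gripper open.
Joint ranges: [-3.08, 3.08], [-0.75, 2.2], [0.22, 2.44], [-1.43, 4.57], [0, 2.65], [-2.85, 2.85]. Speed limits (rad/s): [2.79, 2.79, 3.14, 3.14, 3.14, 3.14].

### API

Orientations are given as a unit quaternion [x, y, z, w].
In Python, from station import sense, snapshot, camera_params, sign_off, pinch_z gives the robot as it stands. The module is installed in compiled form; this text tells all that it offers.
- The arm moves only by the shell command python3 -m handwheel 'ROWS' [FORCE]. ROWS is JSON, a list that holds one entry, the list of rows, each a list of 7 numbers: the turn, a rotation vector about the tool's x, y, z in degrees, then the shift along the tool's x, y, z in m, then the opening, from 0 (shut) to 1 (fully open). A call has 1 to 20 rows; each row shifts and turns the commanded pose from where the row before left it, along the tool's axes as they then stand; what a row does not reach is not made up. A row lasts 1/8 s, in which the tool goes at most 62.5 mm and 10.7 degrees, less where a joint would pass 70% of its speed; a pose out of reach is approached as far as the arm can. A call with a gripper value outside its range is refused whole. The fingers move at their own pace and stop on an object; FORCE is the grip in N (left out, the last holds). Time passes only in rows, so rows that do not move let the fingers close. It gives the time, the measured TCP pose, the force, the opening and the grip force at its end, in the units of the state.
- sense(): the state, without advancing time (a new reading comes with each control period).
- snapshot(name): name is "side" or "top" or "wrist"; returns the picture (420x560x3 uint8, red, green, blue); there is no depth.
- camera_params(name): a dict with "fx", "fy", "cx", "cy" (pixels), "k1" (the pictures are not rectified: a ray, as slopes to the right and down, at radius r is drawn at 1 + k1 r^2 times it, then the intrinsics apply), "world_to_cam" (4x4, takes a point from world to camera coordinates); the wrist camera has in their place "mount" (4x4, takes a point from camera to tool coordinates, whose origin is the TCP and whose axes are the flange's). Camera axes: x right, y down, z forward; pixel columns grow to the right and rows downward; lengths in m; the calibration is good to about 2 mm. A picture is of the moment at which its call begins: read the wrist's pose just before it. camera_params takes no time and is no camera call.
- sign_off(): hands the job in; it is judged then, once.
The state is a dict: "t": time; "q": joint angles; "qd": joint speeds; "tau": joint torques, N m; "tcp_pos": TCP position; "tool_rot": TCP orientation; "force": force on the tool from outside, world axes, zero at the start; "ft_torque": the same for the moment, N m; "finger_gap": opening from 0.0 (shut) to 1.0 (fully open); "gripper_force": force on a finger pad.
Only numpy, scipy, OpenCV 4.12 (cv2) and the standard library are available. Lean on these libraries where they do the work, as an engineer would, in place of code of your own. Each camera call takes 0.05 s, during which the arm holds its last target. There are 200 camera calls.

## Working session

There is one attempt and no reset: what is moved stays moved. The work goes in short steps, Python scripts to look and compute and a shell command to move; the robot and the scene stay as the last step left them, time stands still between calls to the robot, and variables do not carry over. Pictures are saved under pics/ and viewed, at most 10 in all, crops included, and the job is handed in when it is done.

```bash
mkdir -p pics
cat > h.py <<'E'
import numpy as np, cv2
from station import sense, snapshot, camera_params, pinch_z
from scipy.spatial.transform import Rotation as R
def save(n,f):
    im=snapshot(n); cv2.imwrite(f'pics/{f}.png',im[:,:,::-1]); return im
def ray(n,uv,s=None):
    p=camera_params(n); x=(uv[0]-p['cx'])/p['fx']; y=(uv[1]-p['cy'])/p['fy']
    rd=np.hypot(x,y); r=rd
    for _ in range(20): r=rd/(1+p['k1']*r*r)
    k=r/rd if rd>0 else 1
    d=np.array([x*k,y*k,1])
    if 'mount' in p:
        M=np.array(p['mount']); T=np.eye(4); T[:3,:3]=R.from_quat(s['tool_rot']).as_matrix(); T[:3,3]=s['tcp_pos']; C=T@M
    else: C=np.linalg.inv(np.array(p['world_to_cam']))
    return C[:3,3],C[:3,:3]@d
def at(n,uv,z,s=None):
    o,d=ray(n,uv,s); return o+d*(z-o[2])/d[2]
def proj(n,P,s=None):
    p=camera_params(n)
    if 'mount' in p:
        M=np.array(p['mount']); T=np.eye(4); T[:3,:3]=R.from_quat(s['tool_rot']).as_matrix(); T[:3,3]=s['tcp_pos']; W=np.linalg.inv(T@M)
    else: W=np.array(p['world_to_cam'])
    c=W[:3,:3]@np.array(P)+W[:3,3]; x,y=c[:2]/c[2]; f=1+p['k1']*(x*x+y*y)
    return np.array([p['cx']+p['fx']*x*f,p['cy']+p['fy']*y*f])
def rel(pos,quat):
    "shift/turn in current tool axes to TCP pose"
    s=sense(); r=R.from_quat(s['tool_rot'])
    print('shift',np.round(r.inv().apply(np.array(pos)-s['tcp_pos']),4),'turn',np.round((r.inv()*R.from_quat(quat)).as_rotvec(degrees=True),2))
E
python3 - <<'E'
from h import *
save('top','top0'); save('side','side0')
s=sense(); print(s['tcp_pos'],s['tool_rot'],s['force'],s['finger_gap'],pinch_z)
print(np.round(R.from_quat(s['tool_rot']).as_matrix(),3))
for n in('top','side'):
    print(n,np.round(np.linalg.inv(np.array(camera_params(n)['world_to_cam'])),3).tolist(),camera_params(n)['fx'])
print(camera_params('wrist'))
E
```

```text
[0.26737442 0.56422253 0.23046437] [ 2.19580223e-01  9.75593987e-01 -8.68861025e-04 -3.78063498e-04] [-1.0455898   0.08726289  0.21169455] 1.0023142010774468 0.0187
[[-0.904  0.428 -0.001]
 [ 0.428  0.904 -0.002]
 [ 0.    -0.002 -1.   ]]
top [[-0.017, -0.987, 0.162, 0.436], [-1.0, 0.018, 0.003, -0.01], [-0.006, -0.162, -0.987, 0.908], [0.0, 0.0, 0.0, 1.0]] 406.2428918587138
side [[-0.998, -0.03, 0.052, 0.508], [-0.058, 0.693, -0.719, 0.866], [-0.015, -0.72, -0.693, 0.971], [0.0, 0.0, 0.0, 1.0]] 524.7283091972986
{'fx': 298.71829517616715, 'fy': 298.71829517616715, 'cx': 279.8279979570049, 'cy': 207.89846831145925, 'k1': -0.0007436424723849743, 'mount': array([[-2.58038541e-04, -9.55009767e-01, -2.96574239e-01,
         7.58013895e-02],
       [ 9.99999919e-01, -3.38420783e-04,  2.19697546e-04,
         1.04945242e-03],
       [-3.10180188e-04, -2.96574158e-01,  9.55009776e-01,
        -1.43169811e-01],
       [ 0.00000000e+00,  0.00000000e+00,  0.00000000e+00,
         1.00000000e+00]])}
```

View pics/top0.png

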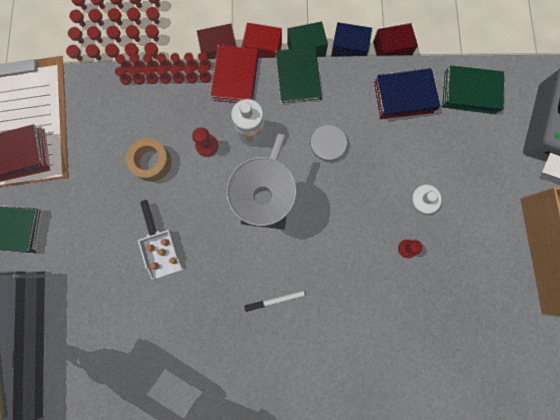

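View pics/side0.png

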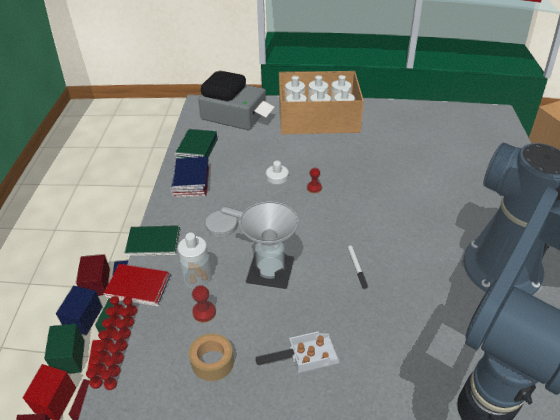

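The top view shows the scoop at (160,255) with its handle end at (148,203) and the funnel mouth at about (262,191). The tab runs to (281,137), and the lid knob is near (431,197). The side view confirms this, and the area right of the funnel is free.

Run:
```python
from h import *
for nm,uv,z in [('handle end',(146.5,201),.033),('handle root',(154,233),.033),('c1',(138,240),.033),('c2',(173,231),.033),('lipR',(182,271),.003),('lipL',(148,279),.003),
 ('fun c',(262,191),.169),('tab end',(281.5,136),.163),('tab root',(272,160),.163),('lid knob',(431.5,197),.053),('lid c',(427,199.5),.02),('fulljar',(245.5,106),.145),('tin',(329,142),.022),('big?',(417,246),.06),('marker',(275,301),.01)]:
    print(nm,np.round(at('top',uv,z)[:2],3))
im=cv2.imread('pics/top0.png')
c=[im[185:290,110:215],im[125:235,215:325],im[170:265,385:480]]
cv2.imwrite('pics/crop0.png',np.hstack([cv2.resize(x,(400,400),interpolation=cv2.INTER_CUBIC) for x in c[:2]]))
```

```text
handle end [0.594 0.292]
handle root [0.523 0.273]
c1 [0.509 0.308]
c2 [0.527 0.232]
lipR [0.441 0.218]
lipL [0.425 0.293]
fun c [0.584 0.03 ]
tab end [ 0.692 -0.007]
tab root [0.645 0.011]
lid knob [ 0.588 -0.326]
lid c [ 0.588 -0.328]
fulljar [0.762 0.063]
tin [ 0.724 -0.115]
big? [ 0.484 -0.286]
marker [0.374 0.013]
```

View pics/crop0.png

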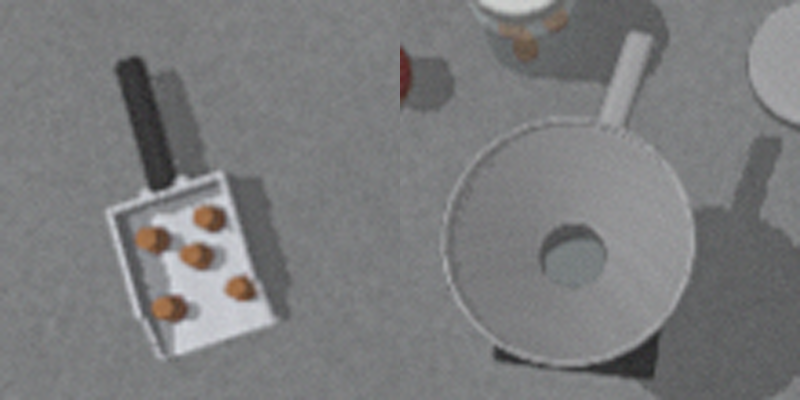

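The crops put the scoop handle from (144,200) to (152,234) and the funnel mouth's centre at (261.2,191.4). Next I move above the scoop handle and look with the wrist camera.

```bash
cat >> h.py <<'E'
def down(ax):
    "quat of tool pointing down with tool x along horizontal ax"
    x=np.array([ax[0],ax[1],0.]); x/=np.linalg.norm(x); z=np.array([0,0,-1.]); return R.from_matrix(np.c_[x,np.cross(z,x),z]).as_quat()
E
python3 - <<'E'
from h import *
rel((.556,.284,.11),down((-.971,-.239)))
E
```

```text
shift [-0.3809 -0.1293  0.1206] turn [ -0.1   -0.06 -39.2 ]
```

```bash
python3 -m handwheel '[[[0,0,0,-0.048,-0.016,0.015,1],[0,0,0,-0.048,-0.016,0.015,1],[0,0,0,-0.048,-0.016,0.015,1],[0,0,0,-0.048,-0.016,0.015,1],[0,0,0,-0.048,-0.016,0.015,1],[0,0,0,-0.048,-0.016,0.015,1],[0,0,0,-0.048,-0.016,0.015,1],[0,0,0,-0.045,-0.017,0.015,1],[0,0,-9.8,0,0,0,1],[0,0,-9.8,0,0,0,1],[0,0,-9.8,0,0,0,1],[0,0,-9.8,0,0,0,1],[0,0,0,0,0,0,1]]]' 40
python3 - <<'E'
from h import *
rel((.556,.284,.11),down((-.971,-.239)))
s=sense(); im=save('wrist','w1')
cv2.imwrite('pics/w1.png',im[:,:,::-1]); print(s['tcp_pos'],s['q'],s['t'])
for p in [(.556,.284,.033),(.594,.2935,.033),(.5175,.274,.033)]: print(proj('wrist',p,s).round(1))
E
```

```text
t: 1.72
tcp_pos: [0.5564, 0.2848, 0.1109]
tool_rot: [-0.119, 0.993, -0.0, -0.0]
force: [0.0, -0.7, 0.4]
finger_gap: 1.003
gripper_force: 0.0
shift [ 0.0006 -0.0007  0.0009] turn [-0.   -0.05 -0.11]
[0.55642173 0.28478867 0.11088372] [ 2.94539839e-01  6.77376669e-01  1.53081056e+00 -1.88005116e-05
  9.34365569e-01 -1.51561384e+00] 1.725
[277.8 215.1]
[278.2 260.4]
[276.9 164.3]
```

View pics/w1.png

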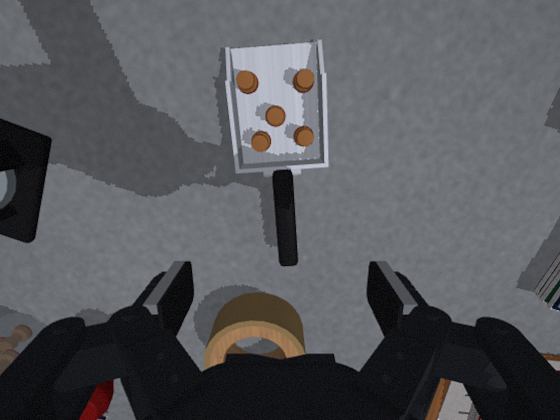

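The wrist view shows the handle from (283,170) to (289,265), about 8 px right of the prediction and turned by roughly 3°.

Run:
```python
from h import *
s=sense()
a=at('wrist',(283,170),.033,s); b=at('wrist',(288.5,263),.033,s); l=at('wrist',(273,43),.02,s)
l1=at('wrist',(321,41),.033,s);l2=at('wrist',(227,47),.033,s)
c1=at('wrist',(328,166),.033,s);c2=at('wrist',(236,173),.033,s)
print(a,b,l1,l2,c1,c2)
bk=(c1+c2)/2; f=(l1+l2)/2; ax=(f-b)[:2]; ax/=np.linalg.norm(ax); print('ax',ax,np.linalg.norm((f-b)[:2]),'back-lip',np.linalg.norm((f-bk)[:2]))
m=f[:2]-ax*.127; print('grip',m,'handle mid',(a+b)/2); rel((m[0],m[1],.007),down(ax))
```

```text
[0.52068019 0.27948691 0.033     ] [0.59440481 0.30228554 0.033     ] [0.43135685 0.28337098 0.033     ] [0.44951413 0.22365797 0.033     ] [0.50988713 0.31125924 0.033     ] [0.53116876 0.24585858 0.033     ]
ax [-0.95331707 -0.30197113] 0.16150903849680828 back-lip 0.08391677723820862
grip [0.56150676 0.29186481] handle mid [0.5575425  0.29088623 0.033     ]
shift [-0.0066  0.0057  0.104 ] turn [ 0.   -0.04 -3.92]
```

```bash
python3 -m handwheel '[[[0,0,-3.9,0,0.0056,0,1],[0,0,0,0,0,0.04,1],[0,0,0,0,0,0.04,1],[0,0,0,0,0,0.024,1],[0,0,0,0,0,0,1],[0,0,0,0,0,0,0],[0,0,0,0,0,0,0],[0,0,0,0,0,0,0],[0,0,0,0,0,0,0],[0,0,0,0,0,0,0],[0,0,0,0,0,0,0]]]' 100
```

```text
t: 3.15
tcp_pos: [0.5559, 0.2905, 0.0081]
tool_rot: [-0.154, 0.988, 0.0, 0.001]
force: [-0.6, -0.1, 7.0]
finger_gap: 0.17
gripper_force: 97.4
```

```bash
python3 -m handwheel '[[[0,0,0,0,0,-0.01,0],[0,0,0,0,0,-0.025,0],[0,0,0,0,0,-0.04,0],[0,0,0,0,0,-0.04,0],[0,0,0,0,0,-0.04,0],[0,0,0,0,0,-0.035,0],[0,0,0,-0.006,-0.02,-0.017,0],[0,0,0,-0.0115,-0.037,0,0],[0,0,3,-0.0115,-0.037,0,0],[0,0,3,-0.0115,-0.036,0,0],[0,0,3,-0.013,-0.036,0,0],[0,0,3,-0.015,-0.035,0,0],[0,0,2.6,-0.016,-0.034,0,0],[0,0,0,-0.018,-0.033,0,0],[0,0,0,0,-0.015,0,0],[0,0,0,0,0,0,0]]]' 100
python3 - <<'E'
from h import *
s=sense(); save('side','s1'); print(s['q'],s['force'],s['t'])
rel((.731,.037,.215),down((-.9987,-.05)))
f=at('top',(261.2,191.4),.169); print(f)
E
```

```text
t: 5.15
tcp_pos: [0.711, 0.033, 0.2137]
tool_rot: [-0.026, 1.0, 0.0, -0.001]
force: [-0.2, 0.0, -2.2]
finger_gap: 0.17
gripper_force: 97.6
[-1.10427371e-01  6.67252917e-01  1.20638310e+00  4.28418730e-04
  1.27012108e+00 -1.73425870e+00] [-0.24502365  0.01301507 -2.18027064] 5.15
shift [-0.0203  0.0017 -0.0012] turn [ 0.07 -0.11  0.24]
[0.58368951 0.03197107 0.169     ]
```

View pics/s1.png

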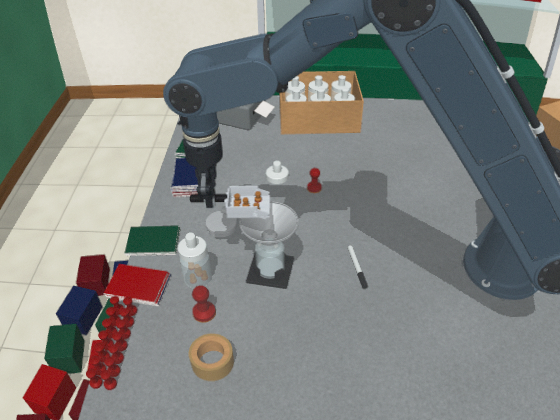

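The side view shows the scoop level over the funnel with all five stamps in it, pan at about (248,200). I'll move back a little, lower, and tilt about the lip.

```bash
python3 -m handwheel '[[[0,0,0,-0.025,0.004,0,0],[0,0,0,0,0,0.024,0],[0,-6,0,0.0014,0,-0.0132,0],[0,-7,0,0.0018,0,-0.0154,0],[0,-7,0,0.0018,0,-0.0154,0],[0,-2,0,0.0003,0,-0.0044,0],[0,-1.5,0,0.0002,0,-0.0033,0],[0,-1.5,0,0.0002,0,-0.0033,0],[0,-1.5,0,0.0002,0,-0.0033,0],[0,-1.5,0,0.0002,0,-0.0033,0],[0,-1.5,0,0.0002,0,-0.0033,0],[0,-1.5,0,0.0002,0,-0.0033,0],[0,0,0,0,0,0,0]]]' 100
cat > st.py <<'E'
from h import *
s=sense(); r=R.from_quat(s['tool_rot']); print('q',np.round(s['q'],2),'F',np.round(s['force'],2),'M',np.round(s['ft_torque'],3),'t',s['t'])
print('lip',np.round(s['tcp_pos']+r.apply([.127,0,.0073]),4),'toolx',np.round(r.apply([1,0,0]),3))
E
python3 st.py; python3 -c "
from h import *
cv2.imwrite('pics/p1.png',np.hstack([cv2.resize(snapshot('side')[140:300,180:340],(400,400)),cv2.resize(snapshot('top')[120:260,190:330],(400,400))])[:,:,::-1])"
```

```text
t: 6.82
tcp_pos: [0.7147, 0.0378, 0.2544]
tool_rot: [-0.026, 0.963, 0.007, 0.267]
force: [0.5, 0.0, -2.1]
finger_gap: 0.165
gripper_force: 98.0
q [-0.15  0.47  1.61  0.2   0.54 -1.92] F [ 0.5   0.05 -2.12] M [ 0.004  0.229 -0.005] t 6.825
lip [0.6097 0.0321 0.1828] toolx [-0.856 -0.046 -0.515]
```

View pics/p1.png

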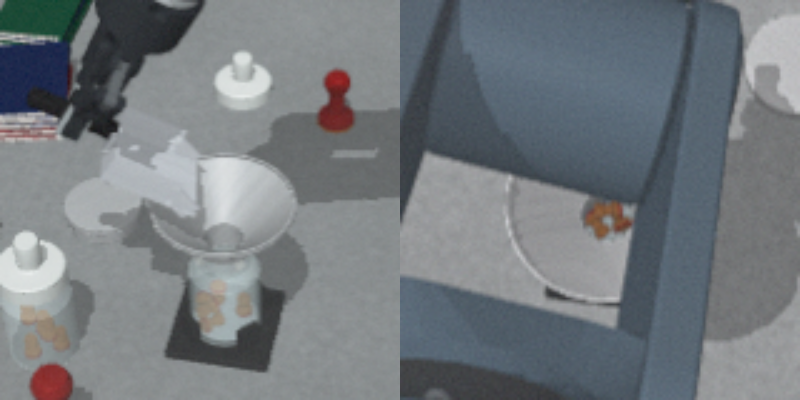

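The scoop already looks empty and the stamps are visible in the jar, around (225,300) in the side crop. I'll tip further to be sure, then return.

```bash
python3 -m handwheel '[[[0,-4,0,0.0008,0,-0.0088,0],[0,-4,0,0.0008,0,-0.0088,0],[0,-4,0,0.0008,0,-0.0088,0],[0,-4,0,0.0008,0,-0.0088,0],[0,0,0,0,0,0,0],[0,0,0,0,0,0,0]]]' 100; python3 st.py
python3 -c "
from h import *
a=cv2.resize(snapshot('side')[140:300,180:340],(560,560)); b=cv2.resize(snapshot('wrist')[0:300,130:430],(240,240)); b=np.vstack([b,np.zeros((320,240,3),np.uint8)])
cv2.imwrite('pics/p2.png',np.hstack([a,b])[:,:,::-1])"
```

```text
t: 7.68
tcp_pos: [0.6956, 0.0388, 0.2792]
tool_rot: [-0.027, 0.921, 0.014, 0.388]
force: [-0.2, -0.6, -0.5]
finger_gap: 0.164
gripper_force: 98.0
q [-0.18  0.4   1.82  0.92  0.22 -2.64] F [-0.19 -0.57 -0.55] M [-0.067  0.447 -0.057] t 7.675
lip [0.6122 0.0341 0.1833] toolx [-0.698 -0.039 -0.715]
```

View pics/p2.png

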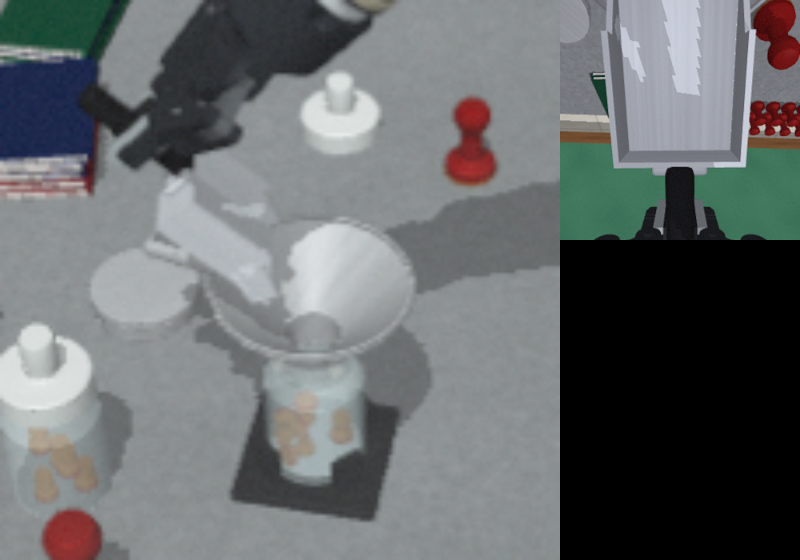

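The wrist crop shows the pan empty, and the stamps lie on the jar's floor. Now I level the scoop and take it back to where it stood.

```bash
python3 -m handwheel '[[[0,4,0,-0.0002,0,0.0089,0],[0,4,0,-0.0002,0,0.0089,0],[0,4,0,-0.0002,0,0.0089,0],[0,4,0,-0.0002,0,0.0089,0],[0,7.4,0,0,0,0.012,0],[0,7.4,0,0,0,0.012,0],[0,7.4,0,0,0,0.012,0],[0,7.4,0,0,0,0.012,0],[0,0,0,0,0,-0.01,0],[0,0,0,0,0,0,0]]]' 100; python3 st.py
python3 -c "
from h import *
s=sense()
rel((.5559,.2905,.03),down((-.953,-.303))); print(s['tcp_pos'])"
```

```text
t: 9.02
tcp_pos: [0.7336, 0.0432, 0.2205]
tool_rot: [-0.032, 0.999, 0.004, 0.011]
force: [-0.1, 0.3, -2.1]
finger_gap: 0.165
gripper_force: 97.9
q [-0.1   0.68  1.15  0.01  1.29 -1.74] F [-0.13  0.29 -2.12] M [-0.069 -0.086 -0.031] t 9.025
lip [0.6071 0.0351 0.2104] toolx [-0.998 -0.064 -0.022]
shift [0.1655 0.2569 0.1888] turn [  0.25   1.28 -13.96]
[0.73361132 0.04319249 0.22046484]
```

```bash
python3 -m handwheel '[[[0.2,1.3,0,0.01,0.015,0,0],[0,0,0,0.022,0.035,0,0],[0,0,0,0.022,0.035,0,0],[0,0,0,0.022,0.035,0,0],[0,0,0,0.022,0.035,0,0],[0,0,0,0.022,0.035,0,0],[0,0,0,0.022,0.035,0,0],[0,0,-2,0.022,0.032,0.01,0],[0,0,-6,0,0,0.03,0],[0,0,-6,0,0,0.04,0],[0,0,0,0,0,0.04,0],[0,0,0,0,0,0.04,0],[0,0,0,0,0,0.01,0],[0,0,0,0,0,0,0]]]' 100; python3 st.py
python3 -c "
from h import *
rel((.5559,.2905,.0081),down((-.953,-.303)))
a=cv2.resize(snapshot('side')[280:400,230:390],(800,600),interpolation=cv2.INTER_CUBIC)
cv2.imwrite('pics/p3.png',a[:,:,::-1])"
```

```text
t: 10.78
tcp_pos: [0.5514, 0.2903, 0.0516]
tool_rot: [-0.154, 0.988, 0.003, -0.002]
force: [0.4, 0.2, -0.7]
finger_gap: 0.165
gripper_force: 97.8
q [ 0.3   0.76  1.56  0.01  0.82 -1.58] F [ 0.43  0.23 -0.69] M [ 0.001 -0.083 -0.021] t 10.775
lip [0.4304 0.2517 0.0447] toolx [-0.953 -0.304  0.003]
shift [-0.0045 -0.0014  0.0434] turn [ 0.33 -0.19  0.09]
```

View pics/p3.png

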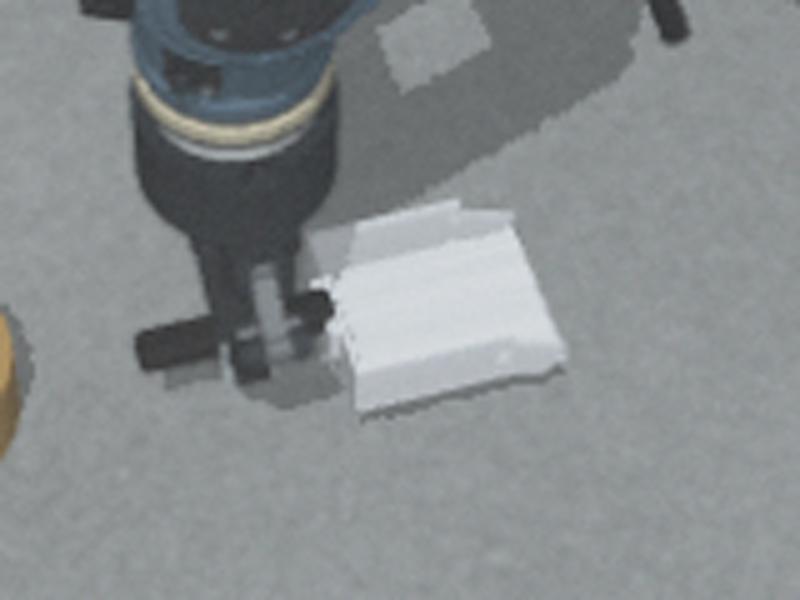

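Run:
```python
from h import *
s=sense(); r=R.from_quat(s['tool_rot']); g=s['tcp_pos']-r.apply([0,0,.0187])
for a in (0,5,10,15,20):
    q=r*R.from_euler('y',-a,degrees=True)
    f=lambda x,y,z:(proj('side',g+q.apply([x+.082,y,-(z-.026)]))-[230,280])*5
    print(a,[f(*v).round(0) for v in [(.045,.035,0),(-.045,.035,0),(.045,-.035,.03),(-.123,0,.026)]],'lipz',(g+q.apply([.127,0,.026]))[2].round(4))
```

```text
0 [array([563., 363.]), array([351., 414.]), array([514., 186.]), array([140., 351.])] lipz 0.0453
5 [array([555., 379.]), array([346., 420.]), array([512., 202.]), array([140., 346.])] lipz 0.0343
10 [array([544., 395.]), array([339., 425.]), array([508., 218.]), array([141., 341.])] lipz 0.0236
15 [array([532., 410.]), array([332., 430.]), array([502., 234.]), array([142., 335.])] lipz 0.0133
20 [array([518., 426.]), array([325., 435.]), array([494., 250.]), array([145., 330.])] lipz 0.0034
```

The picture matches a level scoop to within a degree: the lip corner is at (565,363) and 0° predicts (563,363). Lowering it.

```bash
python3 -m handwheel '[[[0.3,0,0,-0.004,-0.001,0.02,0],[0,0,0,0,0,0.015,0],[0,0,0,0,0,0.006,0],[0,0,0,0,0,0,0]]]'; python3 -m handwheel '[[[0,0,0,0,0,0.001,0],[0,0,0,0,0,0.001,0],[0,0,0,0,0,0,0]]]'
```

```text
t: 11.32
tcp_pos: [0.5554, 0.2901, 0.0091]
tool_rot: [-0.154, 0.988, -0.0, -0.002]
force: [-0.4, 1.6, -1.0]
finger_gap: 0.167
gripper_force: 98.0
t: 11.7
tcp_pos: [0.5561, 0.2904, 0.0083]
tool_rot: [-0.154, 0.988, 0.0, -0.001]
force: [1.1, 0.4, 0.7]
finger_gap: 0.163
gripper_force: 98.2
```

```bash
python3 -m handwheel '[[[0,0,0,0,0,0.0005,0],[0,0,0,0,0,0,0.5],[0,0,0,0,0,0,0.5],[0,0,0,0,0,0,0.6],[0,0,0,0,0,-0.02,0.6],[0,0,0,0,0,-0.05,0.6],[0,0,0,0,0,-0.06,0.6],[0,0,0,0,0,-0.06,0.6],[0,0,0,0,0,-0.06,0.6]]]'
python3 -c "
from h import *
f=at('top',(261.2,191.4),.169); e=at('top',(278.5,134.5),.166); print(f,e)
im=snapshot('side'); cv2.imwrite('pics/s4.png',im[:,:,::-1])
ax=(f-e)[:2]; ax/=np.linalg.norm(ax); g=f[:2]-ax*.095; print(ax,g); rel((g[0],g[1],.23),down(ax))"
```

```text
t: 12.82
tcp_pos: [0.5563, 0.2904, 0.261]
tool_rot: [-0.154, 0.988, 0.0, -0.001]
force: [0.0, 0.8, 0.4]
finger_gap: 0.6
gripper_force: 0.0
[0.58368951 0.03197107 0.169     ] [ 0.69427296 -0.0018027   0.166     ]
[-0.95638931  0.292095  ] [0.6745465  0.00422205]
shift [-0.02   -0.3088  0.0407] turn [ 0.29  0.85 34.71]
```

```bash
python3 -c "
from h import *
f=at('top',(261.2,191.4),.169); e=at('top',(280.8,134.6),.169); print(f,e,np.linalg.norm(e-f))
ax=(f-e)[:2]; ax/=np.linalg.norm(ax); g=f[:2]-ax*.095; print(ax,g); rel((g[0],g[1],.24),down(ax))"
```

```text
[0.58368951 0.03197107 0.169     ] [ 0.69294642 -0.00620022  0.169     ] 0.11573296908986139
[-0.94404309  0.32982215] [6.73373608e-01 6.37967771e-04]
shift [-0.018  -0.3118  0.0307] turn [ 0.3   0.85 36.98]
```

```bash
python3 -m handwheel '[[[0.3,0.8,0,-0.002,-0.02,0,0.6],[0,0,0,-0.0025,-0.042,0.004,0.6],[0,0,0,-0.0025,-0.042,0.004,0.6],[0,0,0,-0.0025,-0.042,0.004,0.6],[0,0,0,-0.0025,-0.042,0.004,0.6],[0,0,0,-0.0025,-0.042,0.004,0.6],[0,0,0,-0.0025,-0.042,0.004,0.6],[0,0,5,-0.001,-0.04,0.004,0.6],[0,0,8,0,0,0,0.6],[0,0,8,0,0,0,0.6],[0,0,8,0,0,0,0.6],[0,0,8,0,0,0,0.6],[0,0,0,0,0,0,0.6]]]'
python3 -c "
from h import *
rel((.6734,.0006,.24),down((-.944,.3298)))
s=sense(); print(s['q'],s['t']); im=snapshot('wrist'); cv2.imwrite('pics/w2.png',im[:,:,::-1])
for p in [(.6734,.0006,.168),(.5837,.032,.169)]: print(proj('wrist',p,s).round(1))"
```

```text
t: 14.5
tcp_pos: [0.6671, -0.0024, 0.2288]
tool_rot: [0.167, 0.986, -0.006, -0.008]
force: [-0.2, -0.5, -0.4]
finger_gap: 0.596
gripper_force: 0.0
shift [-0.0048  0.0048 -0.0114] turn [-0.88 -0.84  0.01]
[-0.16516914  0.59619247  1.3059811  -0.01322748  1.2564194  -1.39583806] 14.5
[286.4 231.7]
[287.4  93.1]
```

View pics/w2.png

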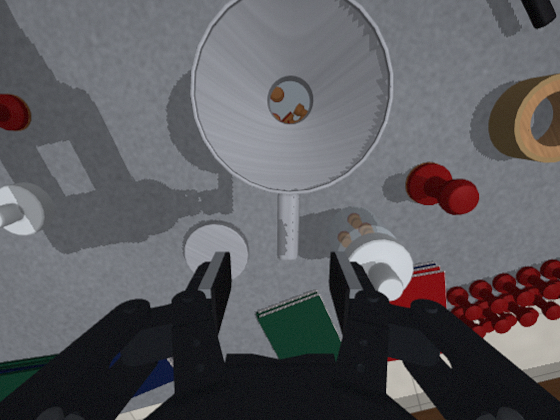

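The wrist view shows the tab from (287,195) to (288,260), straight below the mouth's centre (292,92). It is nearly aligned.

```bash
python3 -c "
from h import *
s=sense()
c=(at('wrist',(191.5,95),.169,s)+at('wrist',(393,95),.169,s))/2
b=at('wrist',(290,193),.169,s); r=at('wrist',(287.5,197),.168,s); e=at('wrist',(288,259.5),.168,s); print(c,b,r,e,np.linalg.norm((e-r)[:2]))
ax=(r-e)[:2]; ax/=np.linalg.norm(ax); g=e[:2]+ax*.023; print('ax',ax,g,'axis',g+.095*ax)
a2=np.array([-.944,.33]); print(b[:2]+a2*.065)
rel((g[0],g[1],.1433),down(ax))"
```

```text
[0.58591679 0.03434235 0.169     ] [0.64672702 0.01260392 0.169     ] [0.64914498 0.00993722 0.168     ] [ 0.69533597 -0.00538239  0.168     ] 0.048665163960765395
ax [-0.94915929  0.31479619] [0.67350531 0.00185793] axis [0.58333518 0.03176356]
[0.58536702 0.03405392]
shift [-0.0057  0.0073  0.0856] turn [-0.86 -0.81 -0.85]
```

```bash
python3 -m handwheel '[[[-0.9,-0.8,-0.9,-0.0055,0.0065,0,0.6],[0,0,0,0,0,0.04,0.6],[0,0,0,0,0,0.038,0.6],[0,0,0,0,0,0.007,0.6],[0,0,0,0,0,0,0.6]]]' 100
python3 -c "
from h import *
rel((.6735,.0019,.1433),down((-.949,.315)))"
```

```text
t: 15.18
tcp_pos: [0.6763, 0.0028, 0.1455]
tool_rot: [0.159, 0.987, 0.001, 0.002]
force: [-0.3, 0.3, 0.3]
finger_gap: 0.597
gripper_force: 0.0
shift [ 0.0024 -0.0017  0.0022] turn [0.1  0.18 0.01]
```

```bash
python3 -m handwheel '[[[0,0,0,0.002,-0.0017,0.002,0.6],[0,0,0,0,0,0,0.25],[0,0,0,0,0,0,0.25],[0,0,0,0,0,0,0.1],[0,0,0,0,0,0,0.1],[0,0,0,0,0,0,0],[0,0,0,0,0,0,0],[0,0,0,0,0,0,0]]]' 110; python3 st.py
```

```text
t: 16.18
tcp_pos: [0.6741, 0.0018, 0.1439]
tool_rot: [0.16, 0.987, 0.001, 0.002]
force: [0.7, 0.6, 4.1]
finger_gap: 0.161
gripper_force: 107.7
q [-0.16  0.69  1.38  0.    1.07 -1.41] F [0.66 0.64 4.06] M [ 0.126 -0.05  -0.076] t 16.175
lip [0.5536 0.0419 0.136 ] toolx [-0.949  0.316 -0.005]
```

```bash
python3 -m handwheel '[[[0,0,0,0,0,-0.004,0],[0,0,0,0,0,-0.006,0],[0,0,0,0,0,-0.008,0],[0,0,0,0,0,0,0]]]' 110; python3 st.py; python3 -m handwheel '[[[0,0,0,0,0,-0.015,0],[0,0,0,0,0,-0.02,0],[0,0,0,0,0,-0.02,0],[0,0,0,0,0,-0.01,0],[0,0,0,0,0,0,0]]]'; python3 st.py
python3 -c "
from h import *
s=sense();print(s['tcp_pos'],s['finger_gap'])
im=snapshot('side'); cv2.imwrite('pics/s5.png',im[:,:,::-1]); cv2.imwrite('pics/s5c.png',im[140:390,130:430,::-1].repeat(2,0).repeat(2,1))"
```

```text
t: 16.68
tcp_pos: [0.6735, 0.0017, 0.1621]
tool_rot: [0.16, 0.987, 0.0, 0.002]
force: [1.1, -0.0, 0.5]
finger_gap: 0.163
gripper_force: 107.4
q [-0.16  0.67  1.37  0.    1.1  -1.41] F [ 1.12 -0.02  0.45] M [ 0.054 -0.283 -0.025] t 16.675
lip [0.553  0.0417 0.1544] toolx [-0.949  0.315 -0.004]
t: 17.3
tcp_pos: [0.6733, 0.0016, 0.2274]
tool_rot: [0.16, 0.987, 0.0, 0.002]
force: [-0.8, 0.4, -1.1]
finger_gap: 0.165
gripper_force: 107.5
q [-0.16  0.6   1.31  0.    1.23 -1.41] F [-0.78  0.37 -1.11] M [-0.031 -0.115 -0.015] t 17.3
lip [0.5528 0.0417 0.2196] toolx [-0.949  0.315 -0.004]
[0.6732894  0.00164307 0.22740335] 0.1651541216869358
```

View pics/s5c.png

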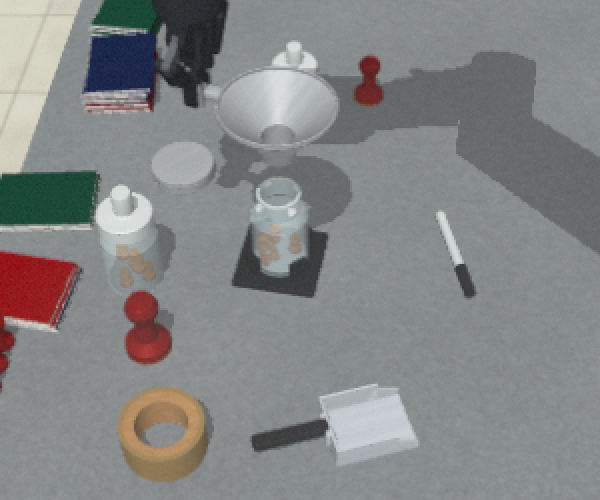

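Funnel lifted clear at (277,110) in the crop; jar rim at (278,193), bystanders and scoop undisturbed. That is my tenth picture, so the rest is done numerically. I'll check the funnel's tilt from the pixel readings.

Run:
```python
from h import *
s=sense(); r=R.from_quat(s['tool_rot']); g=s['tcp_pos']-r.apply([0,0,.0187])
# funnel frame: axis at tool x +.095; z up = -tool z
t=np.linspace(0,2*np.pi,73)
for pitch in (-6,-3,0,3,6):
  for roll in ((-4,0,4) if pitch==0 else (0,)):
    q=r*R.from_euler('yx',[-pitch,roll],degrees=True)
    m=np.array([proj('side',g+q.apply([.095+.065*np.cos(a),.065*np.sin(a),-.007])) for a in t])
    sp=np.array([proj('side',g+q.apply([.095+.02*np.cos(a),.02*np.sin(a),.066])) for a in t])
    print(pitch,roll,'mouth L R T B',m[:,0].min().round(1),m[:,0].max().round(1),m[:,1].min().round(1),m[:,1].max().round(1),'spout L R B',sp[:,0].min().round(1),sp[:,0].max().round(1),sp[:,1].max().round(1))
im=cv2.imread('pics/s5.png'); print('jar rim',at('side',(269,236.5),.12))
```

```text
-6 0 mouth L R T B 238.0 299.8 170.0 208.8 spout L R B 263.7 281.9 220.9
-3 0 mouth L R T B 238.3 300.2 171.5 211.0 spout L R B 262.4 280.7 222.4
0 -4 mouth L R T B 238.6 300.5 174.3 211.6 spout L R B 260.3 278.5 224.7
0 0 mouth L R T B 238.5 300.4 172.9 213.3 spout L R B 261.1 279.3 223.8
0 4 mouth L R T B 238.5 300.3 171.6 215.0 spout L R B 261.9 280.0 222.8
3 0 mouth L R T B 238.7 300.4 174.2 215.6 spout L R B 259.7 277.8 225.1
6 0 mouth L R T B 238.9 300.2 175.5 217.9 spout L R B 258.2 276.2 226.4
jar rim [0.58678975 0.03267728 0.12      ]
```

```bash
python3 -m handwheel '[[[0,0,0,-0.0015,-0.02,0,0],[0,0,0,-0.003,-0.04,0,0],[0,0,0,-0.003,-0.04,0,0],[0,0,0,-0.003,-0.04,0,0],[0,0,0,-0.003,-0.035,0.01,0],[0,0,0,0,0,0.03,0],[0,0,0,0,0,0.04,0],[0,0,0,0,0,0.04,0],[0,0,0,0,0,0.03,0],[0,0,0,0,0,0.015,0],[0,0,0,0,0,0,0],[0,0,0,0,0,0,0]]]'; python3 st.py
python3 - <<'E'
from h import *
# segment jar in top view for later; funnel view check
im=snapshot('side'); cv2.imwrite('pics/s6.png',im[:,:,::-1]); im=snapshot('top'); cv2.imwrite('pics/t6.png',im[:,:,::-1])
E
```

```text
t: 18.85
tcp_pos: [0.6321, -0.1691, 0.0623]
tool_rot: [0.16, 0.987, 0.0, 0.003]
force: [-0.4, 0.4, -1.0]
finger_gap: 0.161
gripper_force: 107.5
q [-0.43  0.77  1.48  0.    0.88 -1.68] F [-0.4   0.39 -0.96] M [-0.008 -0.099 -0.038] t 18.85
lip [ 0.5116 -0.1291  0.0543] toolx [-0.949  0.316 -0.005]
```

```bash
python3 -m handwheel '[[[0,0,0,0,0,0.007,0],[0,0,0,0,0,0.004,0],[0,0,0,0,0,0,0]]]'; for i in 1 2; do python3 -m handwheel '[[[0,0,0,0,0,0.0015,0],[0,0,0,0,0,0,0]]]' | grep -E 'pos|force:' | head -2; done; python3 st.py
```

```text
t: 19.32
tcp_pos: [0.6309, -0.1682, 0.0496]
tool_rot: [0.16, 0.987, 0.001, 0.001]
force: [-0.2, 0.2, -0.5]
finger_gap: 0.16
gripper_force: 107.5
tcp_pos: [0.6314, -0.1685, 0.0486]
force: [0.5, -0.3, -0.9]
tcp_pos: [0.632, -0.1687, 0.0478]
force: [0.5, -0.4, 3.8]
q [-0.43  0.8   1.48  0.    0.86 -1.68] F [ 0.52 -0.4   3.83] M [ 0.036  0.078 -0.071] t 19.825
lip [ 0.5115 -0.1286  0.0399] toolx [-0.949  0.316 -0.004]
```

```bash
python3 -m handwheel '[[[0,0,0,0,0,0,0.22],[0,0,0,0,0,0,0.24],[0,0,0,0,0,0,0.4],[0,0,0,0,0,0,0.6],[0,0,0,0,0,-0.01,0.6],[0,0,0,0,0,-0.03,0.6],[0,0,0,0,0,-0.05,0.6],[0,0,0,0,0,-0.05,0.6],[0,0,0,0,0,-0.04,0.6],[0,0,0,0,0,0,0.6]]]'
python3 - <<'E'
from h import *
s=sense(); im=snapshot('wrist'); cv2.imwrite('pics/w7.png',im[:,:,::-1]); im2=snapshot('side'); cv2.imwrite('pics/s7.png',im2[:,:,::-1])
# predicted funnel mouth circle standing upright vs edges in wrist/side image
g=np.array([.632,-.1687]); c=g+.095*np.array([-.949,.315]); print('funnel axis',c)
def score(n,im,P):
    gr=cv2.GaussianBlur(cv2.cvtColor(im,cv2.COLOR_RGB2GRAY),(3,3),0).astype(float); e=np.hypot(cv2.Sobel(gr,-1,1,0),cv2.Sobel(gr,-1,0,1))
    u=np.array([proj(n,p,s) for p in P]).round().astype(int); k=(u[:,0]>=0)&(u[:,0]<560)&(u[:,1]>=0)&(u[:,1]<420)
    return e[u[k,1],u[k,0]].mean(),k.sum()
t=np.linspace(0,2*np.pi,180)
best=[]
for n,i in(('side',im2),('wrist',im)):
  b=[]
  for dx in np.arange(-.015,.016,.0015):
    for dy in np.arange(-.015,.016,.0015):
      for z in (.073,):
        P=np.c_[c[0]+dx+.065*np.cos(t),c[1]+dy+.065*np.sin(t),0*t+z]; b.append((score(n,i,P)[0],dx,dy,score(n,i,P)[1]))
  b.sort(reverse=True); print(n,np.round(b[:3],4).tolist(),'median',np.median([x[0] for x in b]))
print(s['t'],s['tcp_pos'])
E
```

```text
t: 21.08
tcp_pos: [0.6331, -0.1695, 0.2324]
tool_rot: [0.16, 0.987, -0.001, 0.006]
force: [0.6, 0.1, 0.6]
finger_gap: 0.6
gripper_force: 0.0
funnel axis [ 0.541845 -0.138775]Traceback (most recent call last):
  File "<stdin>", line 16, in <module>
  File "<stdin>", line 7, in score
  File "h.py", line 19, in proj
    p=camera_params(n)
ValueError: time passes only in moves, steps and waits
```

```bash
sed -i 's/^from scipy/import functools\ncamera_params=functools.lru_cache(None)(camera_params)\nfrom scipy/' h.py
cat > fit.py <<'E'
from h import *
t=np.linspace(0,2*np.pi,120)
def fit(n,im,c,rad,z,s,span=.015,step=.0015):
    "centre of a horizontal circle of known radius and height by edge strength"
    gr=cv2.GaussianBlur(cv2.cvtColor(im,cv2.COLOR_RGB2GRAY),(3,3),0).astype(float); e=np.hypot(cv2.Sobel(gr,-1,1,0),cv2.Sobel(gr,-1,0,1))
    b=[]
    for dx in np.arange(-span,span+1e-6,step):
      for dy in np.arange(-span,span+1e-6,step):
        u=np.array([proj(n,(c[0]+dx+rad*np.cos(a),c[1]+dy+rad*np.sin(a),z),s) for a in t]).round().astype(int)
        k=(u[:,0]>=0)&(u[:,0]<560)&(u[:,1]>=0)&(u[:,1]<420)
        b.append((np.minimum(e[u[k,1],u[k,0]],80).mean(),c[0]+dx,c[1]+dy,k.sum()))
    b.sort(reverse=True); print(n,np.round(b[:3],4).tolist(),'median',np.median([x[0] for x in b]).round(1)); return b[0]
E
python3 - <<'E'
from fit import *
s=sense(); I=lambda f:cv2.imread(f'pics/{f}.png')[:,:,::-1]
print('funnel'); fit('side',I('s7'),(.542,-.139),.065,.073,s); fit('wrist',I('w7'),(.542,-.139),.065,.073,s)
print('jar rim'); fit('side',I('s7'),(.585,.033),.025,.12,s)
print('lid'); fit('side',I('s7'),(.588,-.327),.033,.021,s)
fit('top',I('top0'),(.588,-.327),.033,.021,s)
fit('top',I('top0'),(.588,-.327),.012,.053,s)
fit('top',I('top0'),(.5837,.032),.065,.169,s)
fit('side',I('side0'),(.5837,.032),.065,.169,s)
E
```

```text
funnel
side [[72.6252, 0.545, -0.136, 120.0], [72.1663, 0.5435, -0.136, 120.0], [72.1516, 0.545, -0.1345, 120.0]] median 45.5
wrist [[56.9225, 0.5405, -0.136, 120.0], [55.9365, 0.539, -0.136, 120.0], [51.2173, 0.5405, -0.1345, 120.0]] median 21.5
jar rim
side [[74.1406, 0.5865, 0.0255, 120.0], [74.0424, 0.5895, 0.0255, 120.0], [73.8066, 0.588, 0.0255, 120.0]] median 45.0
lid
side [[74.835, 0.594, -0.327, 120.0], [74.7706, 0.591, -0.327, 120.0], [74.6801, 0.5925, -0.327, 120.0]] median 54.2
top [[80.0, 0.591, -0.3255, 120.0], [80.0, 0.591, -0.327, 120.0], [80.0, 0.5895, -0.327, 120.0]] median 32.4
top [[68.8408, 0.594, -0.33, 120.0], [68.3914, 0.5835, -0.3165, 120.0], [68.2935, 0.585, -0.315, 120.0]] median 51.4
top [[62.8208, 0.5852, 0.0305, 120.0], [60.6789, 0.5837, 0.0305, 120.0], [59.1927, 0.5867, 0.0305, 120.0]] median 22.6
side [[63.8503, 0.5867, 0.0365, 120.0], [63.8003, 0.5882, 0.0365, 120.0], [63.7095, 0.5882, 0.035, 120.0]] median 35.3
```

Both fits put the funnel standing upright at (0.541,-0.136). Next, to the lid.

```bash
python3 -m handwheel '[[[0,0,0,-0.0015,-0.03,0,0.8],[0,0,0,-0.002,-0.045,0.02,0.8],[0,0,0,-0.0025,-0.045,0.03,0.8],[0,0,0,-0.0025,-0.043,0.035,0.8],[0,0,0,0,0,0.02,0.8],[0,0,0,0,0,0,0.8]]]'
python3 - <<'E'
from fit import *
s=sense(); im=snapshot('wrist'); cv2.imwrite('pics/w8.png',im[:,:,::-1]); print(s['tcp_pos'])
a=fit('wrist',im,(.590,-.327),.033,.021,s,.012); b=fit('wrist',im,(.590,-.327),.012,.053,s,.012)
rel((a[1],a[2],.0273),down((-.949,.315)))
E
```

```text
t: 21.92
tcp_pos: [0.585, -0.3246, 0.1177]
tool_rot: [0.16, 0.987, 0.003, -0.002]
force: [0.1, -0.1, 0.2]
finger_gap: 0.801
gripper_force: 0.0
[ 0.58498214 -0.32461562  0.11774182]
wrist [[76.9074, 0.5915, -0.327, 120.0], [74.2981, 0.59, -0.327, 120.0], [72.4106, 0.5915, -0.3255, 120.0]] median 21.9
wrist [[62.4549, 0.5915, -0.327, 120.0], [58.6696, 0.59, -0.327, 120.0], [56.5183, 0.5915, -0.3255, 120.0]] median 25.2
shift [-0.0057 -0.0007  0.0923] turn [ 0.2  -0.1  -0.05]
```

```bash
python3 -m handwheel '[[[0.2,-0.1,0,-0.0055,-0.0007,0.02,0.8],[0,0,0,0,0,0.035,0.8],[0,0,0,0,0,0.03,0.8],[0,0,0,0,0,0.006,0.8],[0,0,0,0,0,0,0.8]]]' 110
python3 - <<'E'
from h import *
rel((.5912,-.327,.0275),down((-.949,.315)))
E
```

```text
t: 22.6
tcp_pos: [0.5936, -0.3282, 0.031]
tool_rot: [0.159, 0.987, -0.001, 0.002]
force: [0.6, 0.1, 0.2]
finger_gap: 0.802
gripper_force: 0.0
shift [0.0027 0.0004 0.0035] turn [-0.12  0.29  0.01]
```

```bash
python3 -m handwheel '[[[0,0.2,0,0.001,0,0.003,0.8],[0,0,0,0,0,0,0.5],[0,0,0,0,0,0,0.3],[0,0,0,0,0,0,0.1],[0,0,0,0,0,0,0.1],[0,0,0,0,0,0,0],[0,0,0,0,0,0,0]]]' 110; python3 st.py
python3 - <<'E'
from h import *
rel((.5912,-.327,.0275),down((-.949,.315)))
E
```

```text
t: 23.48
tcp_pos: [0.5926, -0.3285, 0.0289]
tool_rot: [0.16, 0.987, -0.001, 0.001]
force: [-0.4, 0.6, 4.9]
finger_gap: 0.243
gripper_force: 107.6
q [-0.67  0.85  1.42 -0.    0.87 -1.92] F [-0.38  0.59  4.94] M [0.133 0.108 0.01 ] t 23.475
lip [ 0.4721 -0.2885  0.0213] toolx [-0.949  0.316 -0.003]
shift [0.0018 0.001  0.0014] turn [-0.14  0.15 -0.03]
```

```bash
python3 -m handwheel '[[[0,0,0,0,0,-0.02,0],[0,0,0,0,0,-0.05,0],[0,0,0,0,0,-0.055,0],[0,0,0,0,0,-0.05,0],[0,0,0,0.013,0.04,0,0],[0,0,0,0.014,0.043,0,0],[0,0,0,0.014,0.043,0,0],[0,0,0,0.014,0.043,0,0],[0,0,0,0.014,0.043,0,0],[0,0,0,0.014,0.042,0,0],[0,0,0,0,0,0,0],[0,0,0,0,0,0,0]]]'
python3 - <<'E'
from fit import *
s=sense(); im=snapshot('wrist'); cv2.imwrite('pics/w9.png',im[:,:,::-1]); print(s['tcp_pos'],s['force'],s['t'])
print(proj('wrist',(.586,.032,.12),s))
print('jar');fit('wrist',im,(.586,.032),.025,.12,s,.012); fit('wrist',im,(.586,.032),.034,.084,s,.012)
it=snapshot('top'); cv2.imwrite('pics/t9.png',it[:,:,::-1]);fit('top',it,(.586,.032),.025,.12,s,.012)
r=R.from_quat(s['tool_rot']); o=s['tcp_pos']; print('lid'); z=o[2]-.0289+.021
b=fit('wrist',im,o[:2],.033,z,s,.008,.001); print(r.inv().apply(np.array([b[1],b[2],z])-o).round(4))
E
```

```text
t: 24.98
tcp_pos: [0.5937, -0.0609, 0.2029]
tool_rot: [0.16, 0.987, -0.001, 0.001]
force: [-0.4, 0.2, 0.0]
finger_gap: 0.243
gripper_force: 107.8
[ 0.59368465 -0.06087274  0.20293826] [-0.4492582   0.21665561  0.04067287] 24.975
[391.32544604 168.67121074]
jar
wrist [[79.0172, 0.5875, 0.0335, 120.0], [77.9991, 0.586, 0.0335, 120.0], [75.1898, 0.5875, 0.035, 120.0]] median 38.8
wrist [[63.5382, 0.5875, 0.0335, 120.0], [59.446, 0.586, 0.0335, 120.0], [57.8093, 0.586, 0.035, 120.0]] median 39.3
top [[37.5999, 0.5815, 0.0215, 120.0], [37.2143, 0.5815, 0.023, 120.0], [37.1842, 0.58, 0.0215, 120.0]] median 25.1
lid
wrist [[49.858, 0.5927, -0.0599, 120.0], [48.8924, 0.5927, -0.0589, 120.0], [46.7818, 0.5937, -0.0599, 120.0]] median 21.9
[0.0013 0.0007 0.0079]
```

```bash
python3 -m handwheel '[[[0,0,0,0.012,0.03,0,0],[0,0,0,0.012,0.03,0,0],[0,0,0,0.0108,0.0268,0,0],[0,0,0,0,0,0.025,0],[0,0,0,0,0,0.018,0],[0,0,0,0,0,0,0],[0,0,0,0,0,0,0]]]' 120
python3 - <<'E'
from fit import *
s=sense(); im=snapshot('side'); cv2.imwrite('pics/s10.png',im[:,:,::-1]); print(s['tcp_pos'],s['force'],s['q'])
z=s['tcp_pos'][2]-.0289; fit('side',im,s['tcp_pos'][:2],.033,z+.021,s,.008,.001)
rel((.588,.0325,.142),down((-.949,.315)))
E
```

```text
t: 25.95
tcp_pos: [0.5885, 0.0317, 0.1597]
tool_rot: [0.161, 0.987, -0.001, 0.001]
force: [0.7, 0.2, -0.2]
finger_gap: 0.241
gripper_force: 117.6
[0.5885393  0.03172016 0.1596547 ] [ 0.71753778  0.16309763 -0.15958576] [-0.13451945  0.5691264   1.59329149 -0.00258191  0.97713386 -1.38146135]
side [[76.8194, 0.5895, 0.0337, 120.0], [76.6449, 0.5875, 0.0337, 120.0], [76.5105, 0.5885, 0.0337, 120.0]] median 57.7
shift [0.0009 0.0004 0.0179] turn [-0.09  0.17 -0.1 ]
```

```bash
python3 -m handwheel '[[[0,0.1,0,0.0006,0.0005,0.006,0],[0,0,0,0,0,0.007,0],[0,0,0,0,0,0.003,0],[0,0,0,0,0,0,0]]]'; for i in 1 2 3; do python3 -m handwheel '[[[0,0,0,0,0,0.0015,0],[0,0,0,0,0,0,0]]]' | grep -E 'pos|force:' | head -2; done
```

```text
t: 26.5
tcp_pos: [0.5871, 0.0334, 0.1426]
tool_rot: [0.16, 0.987, -0.001, -0.001]
force: [0.4, -0.4, -0.2]
finger_gap: 0.242
gripper_force: 117.6
tcp_pos: [0.5874, 0.0333, 0.1416]
force: [-0.3, 0.6, -0.4]
tcp_pos: [0.5877, 0.0331, 0.1402]
force: [0.4, -0.3, 0.2]
tcp_pos: [0.5877, 0.0326, 0.1389]
force: [-0.0, -3.7, 2.1]
```

```bash
python3 -m handwheel '[[[0,0,0,0,-0.0005,0.001,0],[0,0,0,0,0,0,0]]]' | grep -E 'pos|force:' | head -2; python3 -m handwheel '[[[0,0,0,0,0,0.001,0],[0,0,0,0,0,0,0]]]' | grep -E 'pos|force:' | head -2; python3 st.py
```

```text
tcp_pos: [0.5878, 0.0324, 0.1384]
force: [-0.4, -2.0, 4.9]
tcp_pos: [0.5881, 0.0324, 0.1381]
force: [-1.1, -2.4, 8.6]
q [-0.13  0.6   1.61 -0.    0.93 -1.38] F [-1.1 -2.4  8.6] M [-0.547  0.188 -0.033] t 27.75
lip [0.4676 0.0725 0.1305] toolx [-0.949  0.315 -0.002]
```

```bash
for i in 1 2 3; do python3 -m handwheel '[[[0,0,0,0,-0.0003,0.001,0],[0,0,0,0,0,0,0]]]' | grep -E 'pos|force:' | head -2; done; python3 st.py
```

```text
tcp_pos: [0.5882, 0.0324, 0.1376]
force: [-0.3, -1.5, 10.9]
tcp_pos: [0.5883, 0.0324, 0.1366]
force: [-1.1, -1.3, 11.4]
tcp_pos: [0.5882, 0.0323, 0.1352]
force: [0.2, -0.8, 1.3]
q [-0.13  0.6   1.61 -0.    0.92 -1.38] F [ 0.24 -0.78  1.33] M [-0.069 -0.135  0.005] t 28.5
lip [0.4677 0.0725 0.1276] toolx [-0.949  0.316 -0.003]
```

```bash
for i in 1 2 3 4; do python3 -m handwheel '[[[0,0,0,0,0,0.001,0],[0,0,0,0,0,0,0]]]' | grep -E 'pos|force:' | head -2; done; python3 st.py
```

```text
tcp_pos: [0.586, 0.0324, 0.1315]
force: [0.3, -0.4, -2.7]
tcp_pos: [0.5865, 0.0322, 0.1313]
force: [-0.5, -0.9, 0.0]
tcp_pos: [0.587, 0.032, 0.131]
force: [-0.8, 0.2, 2.2]
tcp_pos: [0.5872, 0.032, 0.1309]
force: [-2.6, 1.1, 7.9]
q [-0.13  0.61  1.62 -0.    0.92 -1.38] F [-2.63  1.06  7.91] M [0.046 0.325 0.01 ] t 29.5
lip [0.4667 0.072  0.1236] toolx [-0.949  0.316 -0.001]
```

It snapped, with TCP z 0.1309 matching the fully home height. Now I bring the push to about 10 N.

```bash
python3 -m handwheel '[[[0,0,0,0,0,0.0007,0],[0,0,0,0,0,0,0],[0,0,0,0,0,0,0]]]' | grep -E 'pos|force:'; python3 st.py; python3 -m handwheel '[[[0,0,0,0,0,0,0],[0,0,0,0,0,0,0],[0,0,0,0,0,0,0],[0,0,0,0,0,0,0]]]' | grep -E 'pos|force:'
```

```text
tcp_pos: [0.5872, 0.032, 0.1309]
force: [-2.9, 0.7, 12.1]
gripper_force: 119.1
q [-0.13  0.61  1.62 -0.    0.92 -1.38] F [-2.92  0.67 12.12] M [ 0.06   0.503 -0.003] t 29.875
lip [0.4667 0.0721 0.1235] toolx [-0.949  0.316 -0.001]
tcp_pos: [0.5872, 0.032, 0.1309]
force: [-3.0, 0.2, 11.8]
gripper_force: 119.1
```

```bash
python3 -c "
from station import sign_off; print(sign_off())"
```

```text
the job is handed in; nothing more can be done
None
```

The job is handed in, about 30 s into the 72 s limit: the stamps are in the jar, the scoop is back on the table, the funnel stands aside, and the lid has snapped home and is still held under about 12 N.

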